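Click the packing tally on to its full mark

ROBOT

A 6-joint arm with a two-finger parallel gripper is mounted at the origin on the work surface. World frame = base frame: x ahead of the robot, y to its left, z up, the work surface at z = 0. Lengths are in m, angles in rad, forces in N, time in s.
With the tool pointing down it reaches from about 0.35 to 0.775 m from the base axis. Payload 5.5 kg.
Tool frame: the origin (TCP) lies between the finger pads; the fingertips stand 11 mm ahead of it and the grasp point (between the pads) lies 8 mm behind it (tips_ahead is the distance from the TCP to the fingertips, in m); z points along the fingers, y is the line along which they close (so a half turn about z gives the same grasp; the last joint's range is limited). The gripper opens to 85 mm and grips with 20 to 120 N. Pads are 22 mm wide; open, the fingers measure 114 mm over their backs; the gripper's body (76 mm by 85 mm) begins 54 mm behind the grasp point. The pads swing forward as they close: fully open they stand 13 mm farther back than shut.
Start: joints at [-1.414, 0.313, 0.046, 1.304, 0, 1.431], TCP at [0.168, -0.55, 0.242] pointing down, gripper open.
Joint ranges: [-2.76, 2.76], [-0.86, 1.69], [-1.03, 1.26], [-2.2, 2.34], [-1.47, 1.5], [-3.14, 3.14]. Speed limits (rad/s): [2.57, 2.57, 3.14, 3.14, 3.14, 3.14].

INTERFACE

Orientations are given as a unit quaternion [w, x, y, z].
In Python, from workcell import * gives the robot as it stands. The module is installed in compiled form; this text tells all that it offers.
- The arm moves only by the tool jog_arm, never from a script. Its argument "moves" is a list of rows, each an object with "fingers": the closure, from 0 (fully open) to 1 (shut); "slide": the shift along the tool's x, y, z in mm, a list of three; "angular": the turn, a rotation vector about the tool's x, y, z in degrees, a list of three. A call has 1 to 10 rows; each row is the pose to reach, as a shift and turn from the pose commanded when the call began, along the tool's axes at that moment; what a row does not reach only later rows make up. A row lasts 1/12 s, in which the tool goes at most 41.7 mm and 7.16 degrees, less where a joint would pass 70% of its speed; a pose out of reach is approached as far as the arm can. A call with a gripper value outside its range is refused whole. The fingers move at their own pace and stop on an object; "squeeze" is the grip in N (left out, the last holds). Time passes only in rows, so rows that repeat a pose let the fingers close. It gives the time, the measured TCP pose, the force, the opening and the grip force at its end, in the units of the state.
- get_state(): the state, without advancing time (a new reading comes with each control period).
- read_camera(name): name is "scene" or "top" or "wrist"; returns a dict with "color" (480x640x3 uint8, red, green, blue), "fovy" (degrees; the focal length in pixels is half the picture's height over the tangent of half this angle, whatever the lens; pixels are square), "cx", "cy" (the principal point, pixels), "world_from_camera" (4x4, takes a point from camera to world coordinates); the wrist camera has in their place "tool_from_camera" (4x4, takes a point from camera to tool coordinates, whose origin is the TCP and whose axes are the flange's). Camera axes: x right, y down, z forward; pixel columns grow to the right and rows downward; lengths in m; the calibration is good to about 2 mm. A picture is of the moment at which its call begins: read the wrist's pose just before it. There is no depth.
- hand_in(): hands the job in; it is judged then, once.
Trained networks look in a picture, given as the dict that the camera call returned (one of the last four; its "shot" number tells which), for a name from the list of things; names that differ only in an ending like _2 or _b are one class to them, and where a whole thing is asked for, a point or a joint stands for the part that bears it (a point fixed in the world has none). Each returns a list of dicts, best first, with "p" (0 to 1); they miss things now and then, are a little off and sometimes report something else, mostly with a low value. They report only what shows in the picture. A call takes as long as a camera call. They do not tell look-alikes from the thing itself.
- look_for(target, picture): "point" ([column, row] in pixels, amid what is visible of it).
- tip_of(target, picture): "point" ([column, row] in pixels: a listed point, or the origin of a listed thing).
The state is a dict: "clock": time; "joint_pos": joint angles; "qvel": joint speeds; "tau": joint torques, N m; "tcp_pos": TCP position; "orientation": TCP orientation; "wrist_force": force on the tool from outside, world axes, zero at the start; "ft_torque": the same for the moment, N m; "finger_gap": finger opening in m; "grip_force": force on a finger pad.
Only numpy, scipy, OpenCV 4.12 (cv2) and the standard library are available. Lean on these libraries where they do the work, as an engineer would, in place of code of your own. Each camera call takes 0.05 s, during which the arm holds its last target. There are 200 camera calls.

TASK

The boxes for this batch are packed, so bring the bench tally up to its full mark: with a fingertip, gently flick the top of the toothed wheel towards the robot's left, one click at a time with a short rest in each, until the one long tooth lines up with the fixed leaning fin behind it, and stop there without going past. Do not lift the tally or shove it along the bench, leave the other things alone, and finish clear of the wheel.

Things in the scene. Friction and masses are not known exactly. Their poses are not given: they have to be found in the camera images.
- tally: Bench tally, about 2.4 kg, loose: steel base 120 x 140 x 12 mm (x, y, z), on it a grey box at x -55 to -9, y -45 to 45 mm, top at 93 mm; in front of the box a white toothed wheel. Origin: centre of the base's underside; x from box to wheel, away from the robot (yaw within 0.5 rad), y to the robot's left, z up. Keep pushes on the wheel under about 7 N or the tally may slide.
- hub (a point): Centre of the wheel, on its axle, 78 mm above the bench, at tally x = 20 mm, y = 0; tally's axes, does not turn with the wheel. Axle along x. Drum of radius 22 mm, 28 mm long, with eight straight radial teeth 45 degrees apart, 5 mm thick, 28 mm wide along x; seven end at radius 45 mm, the long one at 60 mm. Above and on both y sides of the wheel the space is free.
- long_tip (a point): End of the long tooth, mid-width, at radius 60 mm; turns with the wheel. That tooth ends in a round bar along x, 12 mm in diameter, its centre at radius 54 mm.
- fin_top (a point): Top of the fixed flat index fin, 14 mm wide, 5 mm thick, on the box at tally x = -48 mm: it leans 22.5 degrees from upright to +y and ends 23 mm to +y of the hub and 56 mm above it. At each click the teeth rest 22.5 and 67.5 degrees either side of upright. The tooth to flick next leans 22.5 degrees to -y: its end 17 mm beside and 42 mm above the hub (the long one 23 and 55 mm).
- wheel (a joint): Wheel angle, rad: 0 = long tooth in line with the fin, leaning 22.5 degrees to +y; grows as the wheel's top moves to +y (robot's left). Starts two, three or four clicks short, about -1.57, -2.36 or -3.14. One click is 0.785 rad, held by a spring detent that takes about 3 N at a tooth's end to overcome; past half-way it pulls itself into the next click. It can turn either way.
- bowl: Bystander: cream mixing bowl, 170 mm across, 85 mm high; origin centre of underside. Leave alone.
- jar: Bystander: amber jar with a steel cap, 60 mm across, 85 mm high; origin centre of underside. Leave alone.
- tray: Bystander: grey divided packing tray 130 x 180 x 30 mm; origin centre of underside. Leave alone.
- macaron: Bystander: one teal macaron, 45 mm across, 20 mm high; origin centre of underside. Leave alone.
Not all that is in view belongs to the job. There is more than one size of the tally; the job needs the middle-sized.

How it is judged:
By the outcome, as a careful person would: the job done as asked, in the order asked, and still so for the second after the job is handed in, with the robot touching nothing.
It also fails if it takes over 54 s, if anything falls off the work surface, if the arm or the gripper's body presses on something with over 40 N, if the wrist force passes 120 N, or if a joint passes its speed limit or range.

## Working session

There is one attempt and no reset: what is moved stays moved. The work goes in short steps, Python scripts to look and compute and a tool call to move; the robot and the scene stay as the last step left them, time stands still between calls to the robot, and variables do not carry over. Pictures are saved under pics/ and viewed, at most 10 in all, crops included, and the job is handed in when it is done.

Besides the shell and the picture viewer there is one more tool, called after "Request:" as name([rows], argument=value, ...), one row to a line, values as JSON. jog_arm: Moves the arm, as the interface text tells. Its arguments: {"type":"object","properties":{"moves":{"type":"array","items":{"type":"object","properties":{"fingers":{"type":"number"},"slide":{"type":"array","items":{"type":"number"}},"angular":{"type":"array","items":{"type":"number"}}}}},"squeeze":{"type":"number"}},"required":["moves"]}

```bash
mkdir -p pics; cat > h.py <<'E'
from workcell import *
import numpy as np, cv2
from scipy.spatial.transform import Rotation as R
def save(p,n): cv2.imwrite('pics/'+n,p['color'][:,:,::-1])
def K(p):
    f=p['color'].shape[0]/2/np.tan(np.radians(p['fovy'])/2); return f
def ray(p,px):
    M=np.array(p['world_from_camera']); d=np.array([(px[0]-p['cx'])/K(p),(px[1]-p['cy'])/K(p),1])
    return M[:3,3],M[:3,:3]@d
def onz(p,px,z):
    o,d=ray(p,px); return o+d*(z-o[2])/d[2]
def proj(p,X):
    M=np.array(p['world_from_camera']); c=M[:3,:3].T@(np.array(X)-M[:3,3]); return [p['cx']+K(p)*c[0]/c[2],p['cy']+K(p)*c[1]/c[2]]
E
python3 - <<'E'
from h import *
np.set_printoptions(precision=3,suppress=True)
s=get_state(); print(s['clock'],s['tcp_pos'],s['orientation'])
for n in ['scene','top']:
    p=read_camera(n); save(p,n+'0.png'); print(n,p['fovy'],p['cx'],p['cy'],np.array(p['world_from_camera']))
    for t in ['tally','hub','long_tip','fin_top']:
        print(t,[(np.round(d['point']).tolist(),round(d['p'],2)) for d in (look_for if t=='tally' else tip_of)(t,p)])
    print('tally org',[(np.round(d['point']).tolist(),round(d['p'],2),onz(p,d['point'],0)) for d in tip_of('tally',p)])
E
```

```text
0.0 [ 0.168 -0.549  0.241] [-0.001  0.989  0.148  0.   ]
scene 52.25181525438672 317.09159224476946 229.7789151887644 [[ 0.395  0.716 -0.575  1.139]
 [ 0.919 -0.3    0.256 -0.247]
 [ 0.011 -0.63  -0.777  0.901]
 [ 0.     0.     0.     1.   ]]
tally [([289.0, 196.0], 0.86), ([322.0, 246.0], 0.69)]
hub [([283.0, 181.0], 0.93), ([325.0, 243.0], 0.92), ([313.0, 348.0], 0.81)]
long_tip [([296.0, 236.0], 0.91), ([300.0, 339.0], 0.82), ([276.0, 176.0], 0.73)]
fin_top [([347.0, 367.0], 0.93), ([333.0, 202.0], 0.62)]
tally org [([292.0, 202.0], 0.81, array([0.366, 0.027, 0.   ])), ([320.0, 254.0], 0.6, array([0.539, 0.028, 0.   ]))]
top 54.24079880628133 318.9284073850451 232.25645660337548 [[-0.028 -0.996  0.083  0.514]
 [-1.     0.029  0.011 -0.002]
 [-0.013 -0.082 -0.997  1.136]
 [ 0.     0.     0.     1.   ]]
tally [([318.0, 336.0], 0.87), ([314.0, 254.0], 0.71), ([356.0, 148.0], 0.57)]
hub [([324.0, 344.0], 0.72), ([370.0, 148.0], 0.66)]
long_tip [([376.0, 129.0], 0.83), ([332.0, 347.0], 0.82), ([341.0, 259.0], 0.57)]
fin_top [([294.0, 276.0], 0.98), ([356.0, 95.0], 0.8), ([319.0, 326.0], 0.6)]
tally org [([322.0, 336.0], 0.8, array([0.361, 0.01 , 0.   ])), ([315.0, 260.0], 0.77, array([0.542, 0.022, 0.   ])), ([358.0, 152.0], 0.59, array([ 0.803, -0.09 ,  0.   ])), ([433.0, 207.0], 0.47, array([ 0.661, -0.27 ,  0.   ]))]
```

View pics/scene0.png

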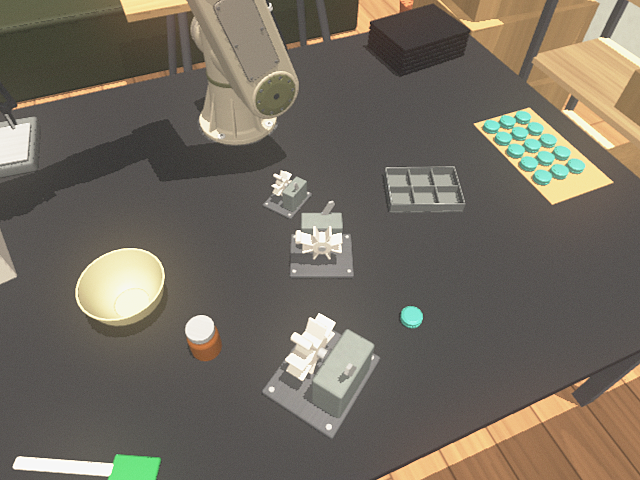

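View pics/top0.png

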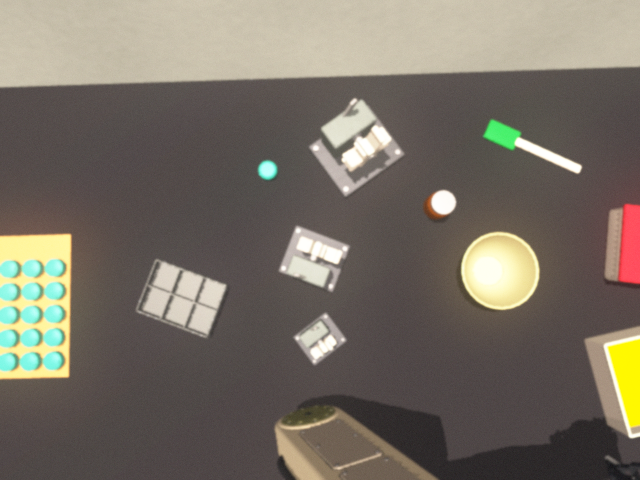

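Look-alikes: small tally (scene 287,192), middle tally (322,248) and large tally (320,370). The middle one is nearest to a 120x140 mm base, so I'll check it in a close crop.

```bash
python3 - <<'E'
from h import *
a=read_camera('scene'); b=read_camera('top')
ca=cv2.resize(a['color'][190:290,275:370],None,fx=4.2,fy=5,interpolation=cv2.INTER_CUBIC)
cb=cv2.resize(b['color'][220:300,275:355],None,fx=4.9,fy=4.9,interpolation=cv2.INTER_CUBIC)
ca=cv2.resize(a['color'][190:290,275:370],None,fx=4,fy=4,interpolation=cv2.INTER_CUBIC)
o=np.zeros((400,780,3),np.uint8);o[:400,:380]=ca;o[:392,385:777]=cb
cv2.imwrite('pics/crop.png',o[:,:,::-1])
# base corner holes top px
E
```

```text
(no output)
```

View pics/crop.png

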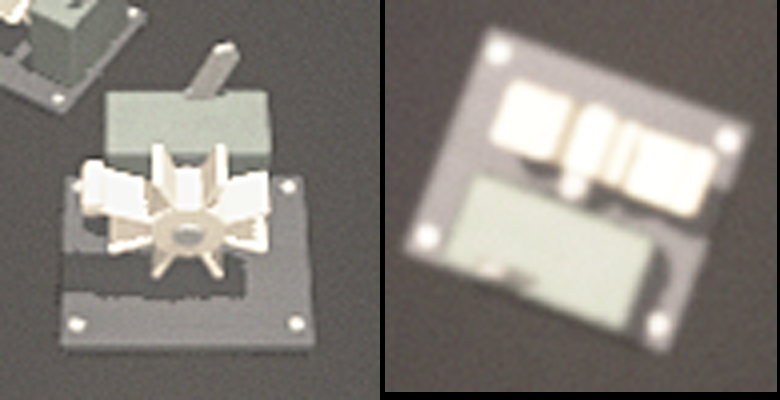

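The crop shows the middle tally: its wheel is on the far side from the robot and the fin leans to +y. The long tooth with its round bar points to −y and slightly up, at about scene (297,236), so it looks two clicks short. Next I'll fit the pose.

```bash
cat > fit.py <<'E'
from h import *
from scipy.optimize import least_squares
np.set_printoptions(precision=4,suppress=True)
a=read_camera('scene'); b=read_camera('top')
hx,hy=.06,.07
cs=[(hx,hy),(hx,-hy),(-hx,-hy),(-hx,hy)]
top=[(487,28),(750,125),(665,352),(405,255)]
obs=[(b,c+(.012,),(275+(u-385)/4.9,220+v/4.9)) for c,(u,v) in zip(cs,top)]
obs+=[(a,c,(275+u/4,190+v/4)) for c,(u,v) in [((hx,hy,0),(313,348)),((hx,-hy,0),(60,348)),((-hx,hy,.012),(303,178)),((-hx,-hy,.012),(64,178))]]
obs+=[(a,c,(275+u/4,190+v/4)) for c,(u,v) in [((-.009,.045,.093),(270,122)),((-.009,-.045,.093),(106,122)),((-.055,.045,.093),(268,92)),((-.055,-.045,.093),(108,92))]]
def W(q,c): 
    s,k=np.sin(q[2]),np.cos(q[2]); return [q[0]+k*c[0]-s*c[1],q[1]+s*c[0]+k*c[1],c[2]]
f=lambda q:np.ravel([np.subtract(proj(p,W(q,c)),o) for p,c,o in obs])
r=least_squares(f,[.54,.025,-.29],loss='soft_l1'); q=r.x
E
cat > f1.py <<'E'
from fit import *
print('pose',q,'\n',f(q).reshape(-1,2).round(1).tolist())
for k in range(-4,1):
    t=np.radians(22.5+45*k); print(k,np.round(proj(a,W(q,(.02,.06*np.sin(t),.078+.06*np.cos(t)))),1))
print('hub px',proj(a,W(q,(.02,0,.078))),'fin',proj(a,W(q,(-.048,.023,.134))))
s=get_state();M=R.from_quat(s['orientation'],scalar_first=True)
# target: tool x along tally +y
yaw=q[2]; X=np.array([-np.sin(yaw),np.cos(yaw),0]);Z=np.array([0,0,-1.]);T=R.from_matrix(np.c_[X,np.cross(Z,X),Z])
print('rotvec tool deg',np.degrees((M.inv()*T).as_rotvec()))
for n,c in [('above',(.022,-.036,.20))]:
    w=np.array(W(q,c)); print(n,w,'slide mm',1000*M.inv().apply(w-[0,0,-.011]-s['tcp_pos']))
print(s['clock'],s['joint_pos'])
E
python3 f1.py
```

```text
pose [ 0.5456  0.0276 -0.3929] 
 [[-1.4, -1.0], [-0.7, -0.2], [-1.1, 0.5], [-2.7, -0.7], [-0.0, 1.0], [-0.5, 1.3], [-0.2, -2.5], [-0.5, -2.3], [0.1, 6.5], [-1.0, 6.6], [-0.4, -2.2], [-1.3, -2.1]]
-4 [310.8 257.4]
-3 [295.8 248.7]
-2 [295.3 235.4]
-1 [310.9 225.5]
0 [333.4 225.4]
hub px [np.float64(321.68039575368726), np.float64(242.06682850290738)] fin [np.float64(332.38665771282166), np.float64(200.53017879348548)]
rotvec tool deg [  0.0067   0.0021 -50.4875]
above [ 0.5522 -0.0141  0.2   ] slide mm [ 523.9345 -400.1328   31.2992]
0.8 [-1.4136  0.3132  0.0461  1.3036  0.      1.4312]
```

```bash
sed -i 's/((-.009,.045,.093),(270,122)),((-.009,-.045,.093),(106,122)),//' fit.py; python3 f1.py
```

```text
pose [ 0.547   0.0266 -0.3955] 
 [[-0.9, -1.7], [-0.3, -0.7], [-0.8, -0.0], [-2.4, -1.4], [-0.2, 1.7], [-0.8, 1.9], [-0.3, -1.8], [-0.6, -1.8], [-0.4, -1.6], [-1.5, -1.6]]
-4 [310.6 258. ]
-3 [295.6 249.2]
-2 [295.1 236. ]
-1 [310.7 226.1]
0 [333.3 226.1]
hub px [np.float64(321.48952324969326), np.float64(242.68499083909023)] fin [np.float64(332.2903536993735), np.float64(201.12726225640304)]
rotvec tool deg [  0.0082   0.0057 -50.3381]
above [ 0.5534 -0.0151  0.2   ] slide mm [ 524.8595 -398.7976   31.29  ]
0.9 [-1.4136  0.3131  0.0461  1.3036 -0.      1.4312]
```

Request:
jog_arm([
  {"fingers": 1,"slide": [520,-400,20],"angular": [0,0,-7]},
  {"fingers": 1,"slide": [520,-400,20],"angular": [0,0,-14]},
  {"fingers": 1,"slide": [520,-400,20],"angular": [0,0,-21]},
  {"fingers": 1,"slide": [520,-400,20],"angular": [0,0,-28]},
  {"fingers": 1,"slide": [520,-400,20],"angular": [0,0,-35]},
  {"fingers": 1,"slide": [520,-400,20],"angular": [0,0,-42]},
  {"fingers": 1,"slide": [520,-400,20],"angular": [0,0,-50.5]},
  {"fingers": 1,"slide": [520,-400,20],"angular": [0,0,-50.5]},
  {"fingers": 1,"slide": [520,-400,20],"angular": [0,0,-50.5]},
  {"fingers": 1,"slide": [520,-400,20],"angular": [0,0,-50.5]},
])

```text
clock: 1.73
tcp_pos: [0.4104, -0.2087, 0.2299]
orientation: [0.001, 0.831, 0.556, 0.0]
wrist_force: [0.5, -0.9, 0.0]
finger_gap: -0.0002
grip_force: 0.0
```

```bash
cat > go.py <<'E'
from h import *
import sys
np.set_printoptions(precision=1,suppress=True)
q=[.547,.0266,-.3955]; T=R.from_euler('z',q[2]); o=np.array([q[0],q[1],0])
Z=np.array([0,0,-1.]);X=T.apply([0,1,0]);G=R.from_matrix(np.c_[X,np.cross(Z,X),Z])
def tip():
    s=get_state();M=R.from_quat(s['orientation'],scalar_first=True)
    w=np.array(s['tcp_pos'])+M.apply([0,0,.011]); return s,M,w
if __name__=='__main__':
    s,M,w=tip(); print('tip in tally mm (from hub)',1000*(T.inv().apply(w-o)-[.02,0,.078]),'F tally',T.inv().apply(s['wrist_force']),s['clock'])
    g=np.array(eval(sys.argv[1]))/1000+[.02,0,.078]
    print('slide',1000*M.inv().apply(T.apply(g)+o-w),'rot',np.degrees((M.inv()*G).as_rotvec()))
E
python3 go.py '[2,-38,100]'
```

```text
tip in tally mm (from hub) [ -55.4 -269.8  140.9] F tally [ 0.8 -0.6  0. ] 1.7333
slide [231.7  58.   40.9] rot [0.1 0.  0.2]
```

Request:
jog_arm([
  {"fingers": 1,"slide": [232,58,41]},
  {"fingers": 1,"slide": [232,58,41]},
  {"fingers": 1,"slide": [232,58,41]},
  {"fingers": 1,"slide": [232,58,41]},
  {"fingers": 1,"slide": [232,58,41]},
  {"fingers": 1,"slide": [232,58,41]},
  {"fingers": 1,"slide": [232,58,41]},
  {"fingers": 1,"slide": [232,58,41]},
  {"fingers": 1,"slide": [232,58,41]},
  {"fingers": 1,"slide": [232,58,41]},
])

```text
schema error: expected keys fingers, slide, angular
```

```bash
python3 go.py '[2,-38,36]'; python3 - <<'E'
from h import *
a=read_camera('scene');w=read_camera('wrist')
x=cv2.resize(a['color'][160:280,265:385],None,fx=3.3,fy=3.3,interpolation=cv2.INTER_CUBIC)
y=cv2.resize(w['color'],(528,396))[:,60:460]
cv2.imwrite('pics/c2.png',np.hstack([x,y])[:,:,::-1])
E
```

```text
tip in tally mm (from hub) [ -55.4 -269.8  140.9] F tally [ 0.8 -0.6  0. ] 1.7333
slide [231.7  57.9 104.9] rot [0.1 0.  0.2]
```

View pics/c2.png

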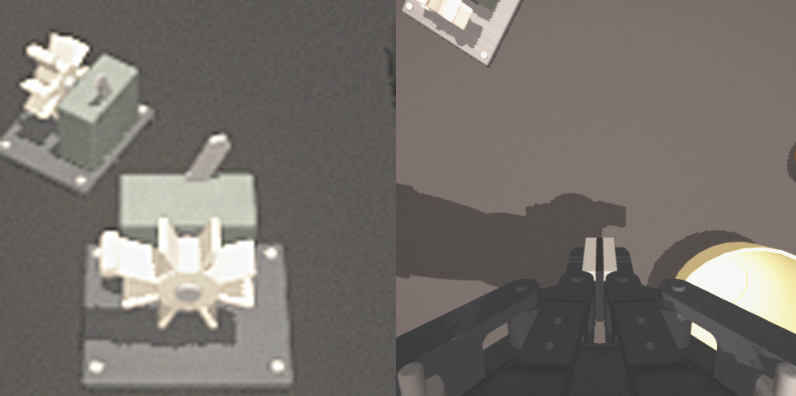

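The move was refused because every row needs all three keys. The picture confirms the middle tally with its long tooth at left (crop 105,250), and the arm still away from it.

Request:
jog_arm([
  {"fingers": 1,"slide": [232,58,41],"angular": [0,0,0]},
  {"fingers": 1,"slide": [232,58,41],"angular": [0,0,0]},
  {"fingers": 1,"slide": [232,58,41],"angular": [0,0,0]},
  {"fingers": 1,"slide": [232,58,41],"angular": [0,0,0]},
  {"fingers": 1,"slide": [232,58,41],"angular": [0,0,0]},
  {"fingers": 1,"slide": [232,58,41],"angular": [0,0,0]},
  {"fingers": 1,"slide": [232,58,41],"angular": [0,0,0]},
  {"fingers": 1,"slide": [232,58,41],"angular": [0,0,0]},
  {"fingers": 1,"slide": [232,58,41],"angular": [0,0,0]},
  {"fingers": 1,"slide": [232,58,41],"angular": [0,0,0]},
])

```text
clock: 2.67
tcp_pos: [0.5514, -0.0196, 0.1888]
orientation: [0.0, 0.832, 0.555, -0.0]
wrist_force: [-0.2, -0.8, -0.6]
finger_gap: -0.0002
grip_force: 0.0
```

```bash
cat > look.py <<'E'
from h import *
import sys
a=read_camera('scene');w=read_camera('wrist')
x=cv2.resize(a['color'][160:280,265:385],None,fx=3.3,fy=3.3,interpolation=cv2.INTER_CUBIC)
y=cv2.resize(w['color'],(528,396))[:,60:460]
cv2.imwrite('pics/'+sys.argv[1],np.hstack([x,y])[:,:,::-1])
for t in ['long_tip','hub','fin_top']: print(t,[(np.round(d['point'],1).tolist(),round(d['p'],2)) for d in tip_of(t,a)])
E
python3 go.py '[2,-38,36]'; python3 look.py c3.png
```

```text
tip in tally mm (from hub) [  1.9 -40.9  99.8] F tally [ 0.2 -0.8 -0.6] 2.6667
slide [ 3.   0.1 63.8] rot [0.  0.  0.1]
long_tip [([300.6, 337.7], 0.75), ([294.9, 237.4], 0.6), ([272.7, 176.7], 0.5)]
hub [([312.1, 348.0], 0.97), ([324.7, 241.0], 0.9), ([281.7, 183.3], 0.85)]
fin_top [([294.7, 180.7], 0.82), ([347.7, 367.2], 0.7), ([332.7, 202.3], 0.61)]
```

View pics/c3.png

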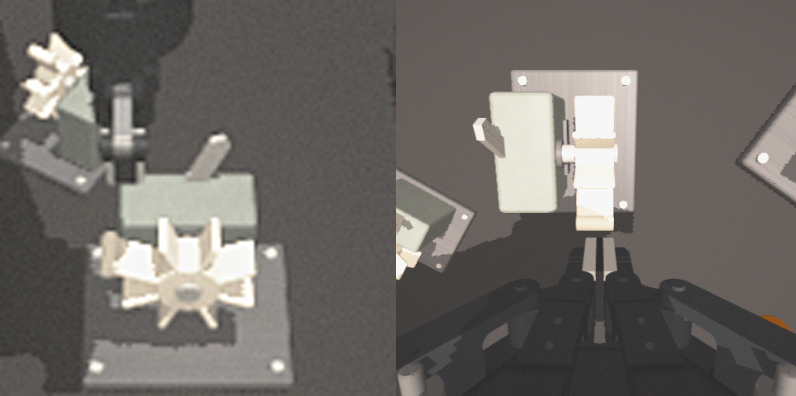

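The tool is square to the tally and lined up with the wheel in x, with the wheel just ahead of the finger. I'll cross-check the fit against the wrist camera's points.

```bash
cat > wc.py <<'E'
from go import *
s,M,w=tip(); p=read_camera('wrist')
C=np.eye(4);C[:3,:3]=M.as_matrix();C[:3,3]=s['tcp_pos']; p2=dict(p,world_from_camera=C@np.array(p['tool_from_camera']))
P=lambda c:proj(p2,T.apply(np.array(c)/1000)+o)
a=np.radians
for n,c in [('fin_top',(-48,23,134)),('hub',(20,0,78)),('long_tip',(20,60*np.sin(a(-67.5)),78+60*np.cos(a(-67.5)))),('tally',(0,0,0))]:
    print(n,np.array(P(c)),[(np.round(d['point'],1).tolist(),round(d['p'],2)) for d in tip_of(n,p)])
print('fingertip px',proj(p2,w),'px/mm at hub',K(p)/1000/((np.linalg.inv(p2['world_from_camera'])@np.r_[T.apply([.02,0,.078])+o,1])[2]))
for c in [(60,70,12),(60,-70,12),(-9,45,93),(-9,-45,93),(-55,45,93)]: u=np.array(P(c)); print(c,u,'in view',u*.825-[60,0]+[396,0])
E
python3 wc.py
```

```text
fin_top [175.8 148.2] [([171.5, 153.0], 0.96), ([63.1, 285.7], 0.95)]
hub [317.  183.4] [([312.8, 186.4], 0.89), ([54.4, 302.8], 0.85), ([170.6, 153.1], 0.4)]
long_tip [316.8 276.8] [([36.6, 338.9], 0.85), ([314.3, 280.0], 0.57)]
tally [293.8 173. ] [([102.2, 266.2], 0.89), ([622.4, 178.9], 0.87), ([292.1, 172.8], 0.76)]
fingertip px [np.float64(320.6959813909265), np.float64(308.6396030579019)] px/mm at hub 1.5525476019308975
(60, 70, 12) [369.8  81.6] in view [641.1  67.3]
(60, -70, 12) [363.7 256.5] in view [636.1 211.6]
(-9, 45, 93) [266.3 107.2] in view [555.7  88.5]
(-9, -45, 93) [271.4 257. ] in view [559.9 212. ]
(-55, 45, 93) [186.1 107.1] in view [489.5  88.4]
```

Request:
jog_arm([
  {"fingers": 1,"slide": [2,-1,30],"angular": [0,0,0]},
  {"fingers": 1,"slide": [2,-1,50],"angular": [0,0,0]},
  {"fingers": 1,"slide": [2,-1,64],"angular": [0,0,0]},
  {"fingers": 1,"slide": [2,-1,64],"angular": [0,0,0]},
  {"fingers": 1,"slide": [2,-1,64],"angular": [0,0,0]},
])

```text
clock: 3.58
tcp_pos: [0.5511, -0.016, 0.1241]
orientation: [-0.001, 0.831, 0.556, -0.001]
wrist_force: [0.8, 0.1, 0.6]
finger_gap: 0.0001
grip_force: 0.0
```

```bash
python3 go.py '[0,0,36]'
```

```text
tip in tally mm (from hub) [  0.2 -37.7  35.1] F tally [0.7 0.4 0.6] 3.5833
slide [37.7 -0.1 -1. ] rot [-0.1  0.   0.2]
```

Request:
jog_arm([
  {"fingers": 1,"slide": [4,0,0],"angular": [0,0,0]},
  {"fingers": 1,"slide": [8,0,0],"angular": [0,0,0]},
  {"fingers": 1,"slide": [12,0,0],"angular": [0,0,0]},
  {"fingers": 1,"slide": [15,0,0],"angular": [0,0,0]},
  {"fingers": 1,"slide": [15,0,0],"angular": [0,0,0]},
])

```text
clock: 4.0
tcp_pos: [0.5588, -0.0025, 0.1264]
orientation: [0.002, 0.831, 0.556, 0.001]
wrist_force: [-0.8, -2.0, 1.8]
finger_gap: 0.0004
grip_force: 1.0
```

```bash
python3 go.py '[0,0,36]'; python3 look.py c4.png
```

```text
tip in tally mm (from hub) [  2.2 -22.3  37.4] F tally [ 0.1 -2.2  1.8] 4.0
slide [22.3 -2.1  1.4] rot [0.2 0.  0.2]
long_tip [([277.3, 175.8], 0.78), ([298.3, 231.2], 0.74), ([302.6, 339.6], 0.6)]
hub [([324.2, 243.6], 0.89), ([308.3, 343.5], 0.84), ([280.5, 184.1], 0.59)]
fin_top [([332.6, 200.9], 0.89), ([347.4, 367.8], 0.84), ([294.4, 185.4], 0.74), ([319.7, 253.8], 0.3)]
```

View pics/c4.png

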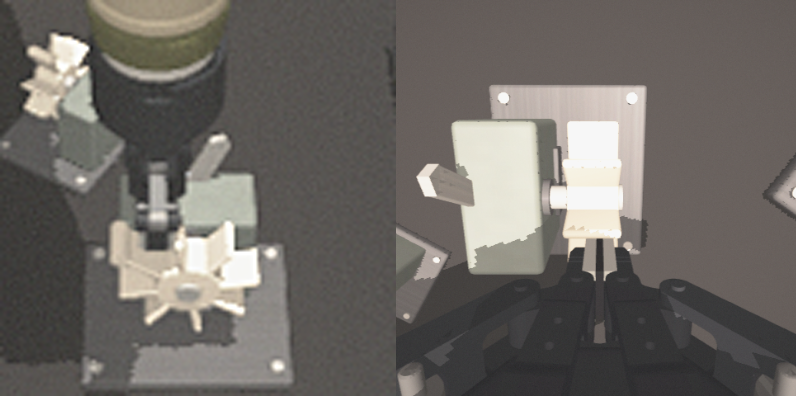

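The finger is pushing the tooth with about 2 N, the wheel has turned roughly 10°, and the base hasn't moved. I'll carry on through the click and rest.

Request:
jog_arm([
  {"fingers": 1,"slide": [4,0,0],"angular": [0,0,0]},
  {"fingers": 1,"slide": [8,0,0],"angular": [0,0,0]},
  {"fingers": 1,"slide": [12,0,0],"angular": [0,0,0]},
  {"fingers": 1,"slide": [16,0,0],"angular": [0,0,0]},
  {"fingers": 1,"slide": [20,0,0],"angular": [0,0,0]},
  {"fingers": 1,"slide": [24,0,0],"angular": [0,0,0]},
  {"fingers": 1,"slide": [24,0,0],"angular": [0,0,0]},
  {"fingers": 1,"slide": [24,0,0],"angular": [0,0,0]},
])

```text
clock: 4.92
tcp_pos: [0.5663, 0.0199, 0.1243]
orientation: [0.0, 0.831, 0.556, -0.001]
wrist_force: [-2.5, -3.2, 0.5]
finger_gap: -0.0001
grip_force: 1.6
```

```bash
python3 go.py '[0,0,100]'; python3 look.py c5.png
```

```text
tip in tally mm (from hub) [ 0.4  1.2 35.3] F tally [-1.1 -3.9  0.5] 4.9167
slide [ -1.3  -0.5 -64.7] rot [-0.   0.1  0.2]
long_tip [([301.7, 339.4], 0.87), ([312.7, 227.7], 0.59), ([321.8, 240.8], 0.32)]
hub [([279.9, 179.8], 0.95), ([321.2, 239.0], 0.86), ([309.8, 347.3], 0.71), ([410.3, 316.8], 0.5), ([420.1, 194.5], 0.28)]
fin_top [([293.9, 183.3], 0.7), ([331.3, 203.5], 0.63), ([347.4, 370.2], 0.62)]
```

View pics/c5.png

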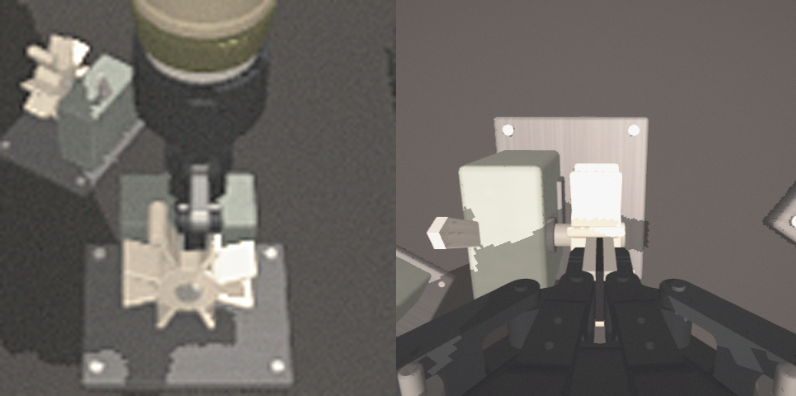

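The first click is done: the long tooth now leans just to −y of upright (crop 157,215). The finger is pressing slightly past rest, so I'll ease back and lift straight out.

Request:
jog_arm([
  {"fingers": 1,"slide": [-3,0,0],"angular": [0,0,0]},
  {"fingers": 1,"slide": [-3,0,0],"angular": [0,0,0]},
  {"fingers": 1,"slide": [-3,0,0],"angular": [0,0,0]},
  {"fingers": 1,"slide": [-3,0,-20],"angular": [0,0,0]},
  {"fingers": 1,"slide": [-3,0,-45],"angular": [0,0,0]},
  {"fingers": 1,"slide": [-3,0,-45],"angular": [0,0,0]},
  {"fingers": 1,"slide": [-3,0,-45],"angular": [0,0,0]},
])

```text
clock: 5.75
tcp_pos: [0.5671, 0.0172, 0.1713]
orientation: [0.001, 0.831, 0.556, 0.002]
wrist_force: [-0.8, 0.2, 0.1]
finger_gap: 0.0
grip_force: 0.0
```

```bash
python3 go.py '[0,-48,80]'; python3 look.py c6.png; sed -i 's/-67.5/-22.5/g' wc.py; python3 wc.py
```

```text
tip in tally mm (from hub) [ 2.2 -0.9 82.3] F tally [-0.8 -0.1  0.1] 5.75
slide [-47.1  -2.4   2.2] rot [ 0.2 -0.1  0.2]
long_tip [([301.8, 337.7], 0.72), ([310.9, 226.4], 0.71), ([275.5, 174.3], 0.65)]
hub [([280.5, 184.3], 0.94), ([308.8, 346.5], 0.85), ([323.2, 241.0], 0.71)]
fin_top [([332.0, 203.1], 0.78), ([346.8, 367.0], 0.65), ([295.5, 181.4], 0.58)]
fin_top [172.5 236.3] [([165.1, 241.5], 0.83), ([57.9, 355.6], 0.83)]
hub [320.3 250.3] [([50.9, 361.6], 0.81), ([321.2, 252.2], 0.66)]
long_tip [320.2 326.9] [([30.2, 408.3], 0.97), ([294.6, 224.8], 0.59)]
tally [295.8 223.1] [([635.9, 232.9], 0.87), ([98.6, 314.3], 0.87), ([294.6, 223.2], 0.73)]
fingertip px [np.float64(320.6971973693733), np.float64(308.6428899256889)] px/mm at hub 1.6155640078292204
(60, 70, 12) [374.8 134.2] in view [645.2 110.8]
(60, -70, 12) [367.6 308.2] in view [639.3 254.2]
(-9, 45, 93) [267.8 179.2] in view [557.  147.8]
(-9, -45, 93) [272.7 327.5] in view [561.  270.2]
(-55, 45, 93) [184.  178.9] in view [487.8 147.6]
```

View pics/c6.png

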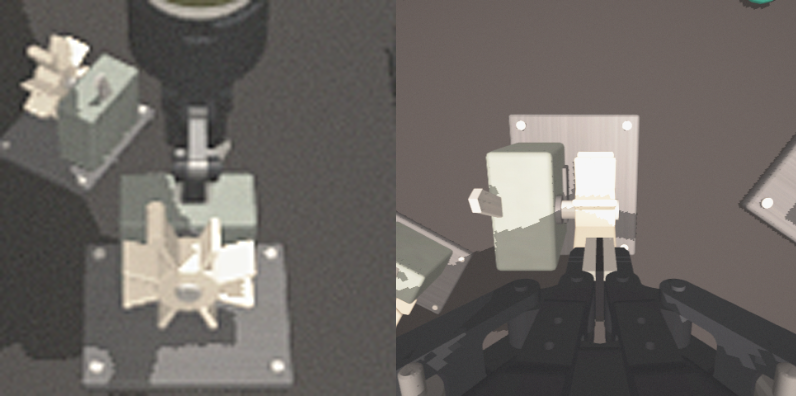

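The long tooth is at rest 22.5° to −y, at scene (311,226) as predicted, so one click is left. I'll move behind its bar and down, keeping the tip just above the short teeth.

Request:
jog_arm([
  {"fingers": 1,"slide": [-24,-1,0],"angular": [0,0,0]},
  {"fingers": 1,"slide": [-48,-2,0],"angular": [0,0,0]},
  {"fingers": 1,"slide": [-48,-2,0],"angular": [0,0,0]},
  {"fingers": 1,"slide": [-48,-2,18],"angular": [0,0,0]},
  {"fingers": 1,"slide": [-48,-2,36],"angular": [0,0,0]},
  {"fingers": 1,"slide": [-48,-2,36],"angular": [0,0,0]},
  {"fingers": 1,"slide": [-48,-2,36],"angular": [0,0,0]},
])

```text
clock: 6.83
tcp_pos: [0.5445, -0.0261, 0.1329]
orientation: [-0.001, 0.831, 0.556, -0.001]
wrist_force: [-0.1, -0.8, 0.1]
finger_gap: 0.0001
grip_force: 0.0
```

```bash
python3 go.py '[0,-4,46]'
```

```text
tip in tally mm (from hub) [ -2.  -49.6  43.9] F tally [ 0.2 -0.7  0.1] 6.8333
slide [45.6  2.1 -2.2] rot [-0.1  0.   0.2]
```

Request:
jog_arm([
  {"fingers": 1,"slide": [6,1,-2],"angular": [0,0,0]},
  {"fingers": 1,"slide": [10,2,-2],"angular": [0,0,0]},
  {"fingers": 1,"slide": [14,2,-2],"angular": [0,0,0]},
  {"fingers": 1,"slide": [18,2,-2],"angular": [0,0,0]},
  {"fingers": 1,"slide": [22,2,-2],"angular": [0,0,0]},
  {"fingers": 1,"slide": [26,2,-2],"angular": [0,0,0]},
])

```text
clock: 7.33
tcp_pos: [0.5583, -0.0034, 0.1371]
orientation: [0.001, 0.832, 0.556, 0.001]
wrist_force: [-1.3, -1.5, 2.4]
finger_gap: -0.0001
grip_force: 1.3
```

```bash
python3 go.py '[0,-4,46]'
```

```text
tip in tally mm (from hub) [  2.  -23.4  48.1] F tally [-0.6 -1.9  2.4] 7.3333
slide [19.4 -2.   2.1] rot [0.2 0.  0.2]
```

Request:
jog_arm([
  {"fingers": 1,"slide": [4,0,0],"angular": [0,0,0]},
  {"fingers": 1,"slide": [8,0,0],"angular": [0,0,0]},
  {"fingers": 1,"slide": [12,0,0],"angular": [0,0,0]},
  {"fingers": 1,"slide": [16,0,0],"angular": [0,0,0]},
  {"fingers": 1,"slide": [19,0,0],"angular": [0,0,0]},
  {"fingers": 1,"slide": [19,0,0],"angular": [0,0,0]},
  {"fingers": 1,"slide": [19,0,0],"angular": [0,0,0]},
])

```text
clock: 7.92
tcp_pos: [0.5643, 0.0148, 0.1353]
orientation: [-0.0, 0.831, 0.556, -0.0]
wrist_force: [-0.3, 0.3, 0.4]
finger_gap: 0.0001
grip_force: 0.0
```

```bash
python3 go.py '[0,-4,46]';  python3 look.py c7.png
```

```text
tip in tally mm (from hub) [ 0.5 -4.3 46.3] F tally [-0.4  0.2  0.4] 7.9167
slide [ 0.3 -0.5  0.3] rot [-0.  -0.   0.2]
long_tip [([298.7, 336.6], 0.92), ([277.5, 177.5], 0.72), ([332.2, 225.4], 0.63)]
hub [([310.3, 346.8], 0.81), ([283.8, 179.6], 0.81), ([322.2, 243.0], 0.78)]
fin_top [([346.6, 368.9], 0.73), ([332.5, 201.5], 0.68), ([291.6, 184.7], 0.57)]
```

View pics/c7.png

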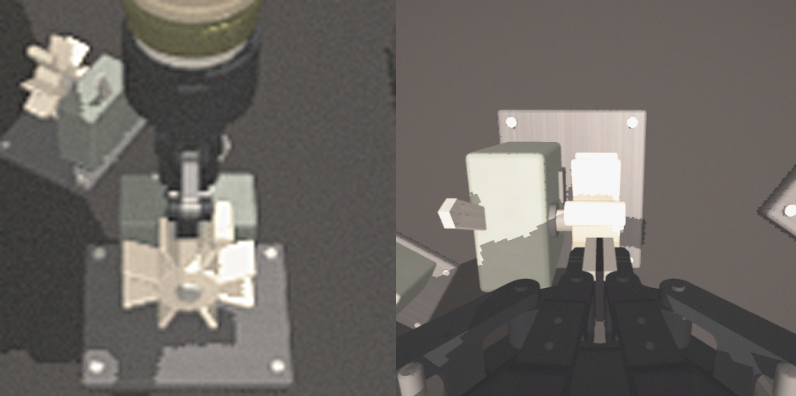

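The long tooth is now in line with the fin, at scene (332,225) against a predicted (333,226), and there is no contact force. I'll lift clear.

Request:
jog_arm([
  {"fingers": 1,"slide": [-3,0,0],"angular": [0,0,0]},
  {"fingers": 1,"slide": [-3,0,-20],"angular": [0,0,0]},
  {"fingers": 1,"slide": [-3,0,-50],"angular": [0,0,0]},
  {"fingers": 1,"slide": [-60,0,-90],"angular": [0,0,0]},
  {"fingers": 1,"slide": [-100,0,-100],"angular": [0,0,0]},
  {"fingers": 1,"slide": [-150,0,-100],"angular": [0,0,0]},
  {"fingers": 1,"slide": [-150,0,-100],"angular": [0,0,0]},
  {"fingers": 1,"slide": [-150,0,-100],"angular": [0,0,0]},
  {"fingers": 1,"slide": [-150,0,-100],"angular": [0,0,0]},
])

```text
clock: 8.92
tcp_pos: [0.5065, -0.1261, 0.2362]
orientation: [0.0, 0.833, 0.554, 0.0]
wrist_force: [-0.3, 0.6, -0.3]
finger_gap: -0.0
grip_force: 0.0
```

```bash
python3 look.py c8.png
```

```text
long_tip [([334.3, 226.4], 0.61), ([301.2, 339.1], 0.56), ([276.1, 171.7], 0.49)]
hub [([310.2, 344.3], 0.85), ([321.9, 241.5], 0.66), ([208.9, 346.7], 0.57)]
fin_top [([345.1, 369.3], 0.73), ([295.2, 182.7], 0.7), ([329.9, 202.8], 0.65)]
```

View pics/c8.png

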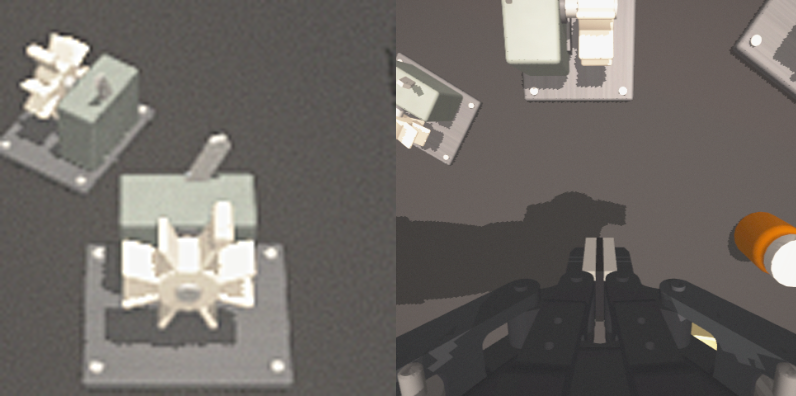

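The long tooth with its bar (crop 222,210) leans to +y, in line with the fin. The base hasn't moved and the arm is clear.

```bash
python3 -c "from workcell import *; print(hand_in())"
```

```text
the job is handed in; nothing more can be done
None
```

The middle-sized tally's wheel was flicked two clicks to the robot's left, its long tooth now lines up with the fin, the tally did not visibly move, the arm is clear, and the job is handed in (at about 9 s on the robot's clock).

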